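Check the dust extractor's filter against the lamp

ROBOT

A 6-joint arm with a two-finger parallel gripper is mounted at the origin on the work surface. World frame = base frame: x ahead of the robot, y to its left, z up, the work surface at z = 0. Lengths are in m, angles in rad, forces in N, time in s.
With the tool pointing down it reaches from about 0.25 to 0.775 m from the base axis. Payload 4 kg.
Tool frame: the origin (TCP) lies at the very end of the fingers, on their centre line; the grasp point (between the pads) lies 19 mm behind it; z points along the fingers, y is the line along which they close (so a half turn about z gives the same grasp; the last joint's range is limited). The gripper opens to 94 mm and grips with 3 to 60 N. Pads are 16 mm wide; open, the fingers measure 119 mm over their backs; the gripper's body (75 mm by 177 mm) begins 78 mm behind the grasp point.
Start: joints at [1.045, 0.087, 1.371, -0, 1.684, -0.103], TCP at [0.226, 0.502, 0.206] pointing down, gripper open.
Joint ranges: [-3.1, 3.1], [-0.76, 2.03], [0.27, 2.55], [-1.08, 4.22], [0.17, 2.65], [-2.57, 2.57]. Speed limits (rad/s): [2.79, 2.79, 3.14, 3.14, 3.14, 3.14].

INTERFACE

Orientations are given as [roll, pitch, yaw] about the fixed x, y, z axes, in that order (R = Rz(yaw) Ry(pitch) Rx(roll)).
In Python, from bench import robot, vision gives the robot as it stands.
- The arm moves only by the shell command python3 -m crank 'ROWS'. ROWS is JSON, a list of rows, each a list of 3 entries, a list of its own where there are three numbers: the closure, from 0 (fully open) to 1 (shut), then the shift along the tool's x, y, z in m, then the turn, a rotation vector about the tool's x, y, z in degrees. A call has 1 to 8 rows; each row shifts and turns the commanded pose from where the row before left it, along the tool's axes as they then stand; what a row does not reach is not made up. A row lasts 1/10 s, in which the tool goes at most 50 mm and 8.59 degrees, less where a joint would pass 70% of its speed; a pose out of reach is approached as far as the arm can. A call with a gripper value outside its range is refused whole. The fingers move at their own pace and stop on an object; the grip force is fixed at half the most. Time passes only in rows, so rows that do not move let the fingers close. It gives the time, the measured TCP pose, the force, the opening and the grip force at its end, in the units of the state.
- robot.get_obs(): the state, without advancing time (a new reading comes with each control period).
- vision.snapshot(name): name is "scene" or "side" or "wrist"; returns a dict with "color" (384x512x3 uint8, red, green, blue), "z_map" (384x512 float32, m along the optical axis (not along the pixel's ray), 0 where there is no reading), "fx", "fy", "cx", "cy" (pixels), "dist" ([k1, k2, p1, p2, k3] as OpenCV has them; the pictures are not rectified), "R" (3x3) and "t" (3): a world point X has camera coordinates R X + t. Camera axes: x right, y down, z forward; pixel columns grow to the right and rows downward; lengths in m; the calibration is good to about 2 mm. A picture is of the moment at which its call begins.
- robot.close_job(): hands the job in; it is judged then, once.
The state is a dict: "time": time; "joint_positions": joint angles; "qvel": joint speeds; "joint_torque": joint torques, N m; "tool_pos": TCP position; "ee_rot": TCP orientation; "wrist_force": force on the tool from outside, world axes, zero at the start; "wrist_torque": the same for the moment, N m; "width": finger opening in m; "finger_force": force on a finger pad.
Only numpy, scipy, OpenCV 4.12 (cv2) and the standard library are available. Lean on these libraries where they do the work, as an engineer would, in place of code of your own. Each camera call takes 0.05 s, during which the arm holds its last target. There are 200 camera calls.

TASK

Check the filter of the bench dust extractor: swing the cover flap on its top back until it stands open, draw the filter plate hidden beneath up out of its slot (it has a pull tab), and hold it up to the bench lamp, upright, centred on the lamp's glass, square to it and about 10 cm in front of it so that the light shines through. Finish while still holding it there, steady, the plate touching nothing but the gripper; leave the flap standing open and do not disturb the shoe, jar, tin or hammer.

Things in the scene. Friction and masses are not known exactly. Their poses are not given: they have to be found in the camera images.
- extractor: Bench dust extractor: grey sheet-metal casing fixed to the bench, 230 x 230 mm, 158 mm high. Origin: centre of its underside, on the bench. Its front (slatted intake grille) is at -x, towards the robot; z up. Its top carries the cover flap, over a pocket with the filter.
- slot (a point): Centre of the filter slot's mouth in the floor of the pocket under the flap, 126 mm above the bench; axes of the extractor. The slot is 26 mm (x) by 136 mm (y), 100 mm deep. The pocket reaches 41 mm to the front (-x), 44 mm to the rear and 88 mm to each side of this point; its walls rise 32 mm above its floor.
- flap (a joint): Angle of the extractor's cover flap (rad): 0 shut, 1.57 upright, stop at 1.9. Grey sheet, 120 mm from hinge to front edge, 190 mm wide, 4 mm thick. Stiff friction hinge: it stays where it is left (about 3 N at the handle turns it). It may start slightly ajar. It opens up and to the extractor's rear; its top face with the handle then looks to the rear.
- flap_hinge (a point): Point on the middle of the flap's hinge axis, in the mid-plane of the sheet, 160 mm above the bench; the hinge axis is the extractor's y axis. Turns with the extractor, not with the flap.
- flap_handle (a point): Grip point on the flap's black handle, a block standing on the sheet near its front edge: 24 mm along the hinge, 12 mm thick, 30 mm tall. 25 mm above the sheet's top; 102 mm from the hinge axis along the sheet, 27 mm off its mid-plane. Axes turn with the flap: z out of the sheet, y along the hinge. Pinched along y it can pivot between the fingers as the flap swings.
- filter: Filter plate: grey plastic frame with white pleated fleece, 130 mm wide (its y), 100 mm high (z), 20 mm thick (x), with a pull tab on top; 0.11 to 0.23 kg. Loose; starts standing in the extractor's slot under the flap. Origin: centre of the frame's lower edge.
- filter_mid (a point): Centre of the filter plate's frame, 50 mm above its lower edge. x is the normal of its faces, z up.
- filter_tab (a point): Grip point on the filter plate's pull tab, which is 40 mm wide (y), 8 mm thick (x) and 26 mm tall above the frame's top edge. This point is 21 mm above that edge, 71 mm above filter_mid; axes as filter_mid. In the slot, the frame's top edge is level with the pocket's floor.
- lamp_glass (a point): Centre of the bench lamp's round glass, 102 mm across. The light shines level along -x of this point; z up. Behind it: the head, 120 mm across, 46 mm deep, on a post 76 mm behind the glass, 300 mm tall. Foot plate on the bench, 140 mm wide, 18 mm high, from 101 mm behind to 69 mm in front of the glass. The lamp is fixed; its head's height varies and is stiff to slide.
- shoe: Bystander: dark red shoe on its wooden last, 260 x 84 mm, 112 mm high. Origin under its middle.
- jar: Bystander: white glue jar with black lid, 80 mm across, 100 mm high. Origin under its middle.
- tin: Bystander: open round tin of copper tacks, 84 mm across, 42 mm high. Origin under its middle.
- hammer: Bystander: hammer, 280 mm long, lying on the bench.

How it is judged:
On the way, in this order (a step that is already met when the one before it is completed fails the run):
1. the flap is swung open and stands about upright or further back (value of joint flap above 1.4 rad), for 0.2 s.
2. the filter plate is drawn up clear of the casing, held by the fingers (z of filter in the frame of extractor above 0.158 m and contact force between filter and extractor below 0.1 N and contact force between filter and the fingers above 1 N), for 0.1 s.
At the end, for the whole second after the job is handed in: The filter plate is held by the fingers alone, at rest, upright and square to the glass (15 degrees), its centre 50 to 150 mm before the lamp's glass and within 35 mm of its axis, its lower edge over 100 mm above the bench; the flap stands open at 1.4 rad or more (x of filter_mid in the frame of lamp_glass between -0.15 and -0.05 m and y of filter_mid in the frame of lamp_glass between -0.035 and 0.035 m and z of filter_mid in the frame of lamp_glass between -0.035 and 0.035 m and angle between the x axis of filter_mid and the x axis of lamp_glass, either way round below 0.26 rad and angle between filter_mid's own z axis and vertical below 0.26 rad and height (world z) of filter above 0.1 m and contact force between filter and the fingers above 1 N and contact force between filter and extractor below 0.1 N and contact force between filter and lamp below 0.1 N and linear speed of filter below 0.03 m/s and value of joint flap above 1.4 rad); the arm keeps its last pose, push and grip.
It fails at once if the shoe is moved by more than 30 mm (distance of shoe from where it was at the start of the episode above 0.03 m).
It fails at once if the jar is moved by more than 30 mm (distance of jar from where it was at the start of the episode above 0.03 m).
It fails at once if the tin is moved by more than 30 mm (distance of tin from where it was at the start of the episode above 0.03 m).
It fails at once if the hammer is moved by more than 30 mm (distance of hammer from where it was at the start of the episode above 0.03 m).
It also fails if it takes over 61 s, if anything falls off the work surface, if the arm or the gripper's body presses on something with over 40 N, if the wrist force passes 120 N, or if a joint passes its speed limit or range.

## Working session

There is one attempt and no reset: what is moved stays moved. The work goes in short steps, Python scripts to look and compute and a shell command to move; the robot and the scene stay as the last step left them, time stands still between calls to the robot, and variables do not carry over. Pictures are saved under pics/ and viewed, at most 10 in all, crops included, and the job is handed in when it is done.

```bash
mkdir -p pics; ls
python3 - <<'E'
from bench import robot, vision
import cv2,numpy as np
ims=[]
for n in("scene","side"):
    s=vision.snapshot(n); np.savez("pics/"+n+"0.npz",**s); cv2.imwrite(f"pics/{n}0.png",s["color"][:,:,::-1])
    print(n,s["fx"],s["cx"],s["cy"],s["dist"],np.round(s["R"],3).tolist(),s["t"],(s["z_map"]>0).mean())
print(robot.get_obs())
E
```

```text
pics
scene 455.50855714036004 260.37508927430844 191.09961683098675 [-0.09321306  0.          0.          0.          0.        ] [[-0.676, 0.737, -0.004], [0.625, 0.571, -0.532], [-0.39, -0.362, -0.847]] [ 0.29732219 -0.29828848  2.02458414] 0.995819091796875
side 350.1753221813803 251.00084599173422 195.37211520265774 [-0.08624711  0.          0.          0.          0.        ] [[0.689, -0.725, -0.014], [-0.466, -0.428, -0.775], [0.556, 0.54, -0.632]] [-0.29459653  0.40442068  0.98574585] 0.9958750406901041
{'time': 0.1, 'joint_positions': array([ 1.04490705e+00,  8.79000268e-02,  1.37208980e+00,  7.02342606e-06,
        1.68359617e+00, -1.03132242e-01]), 'qvel': array([ 6.15932951e-05,  2.52585086e-05, -4.10662139e-03,  6.07318843e-04,
       -1.83915359e-04,  1.09328964e-03]), 'joint_torque': array([ 2.28758749e-03, -3.41251659e+01, -3.03301978e+01,  7.19751441e-02,
        3.04273772e-02, -1.12725568e-04]), 'tool_pos': array([0.22542311, 0.50114497, 0.20441763]), 'ee_rot': array([-3.13961062e+00, -2.12156721e-04,  2.71883620e+00]), 'wrist_force': array([ 1.07511835,  1.121834  , -0.27426701]), 'wrist_torque': array([ 0.05491968, -0.02964857, -0.056017  ]), 'finger_force': 0.0, 'width': 0.09408413780360897}
```

View pics/scene0.png

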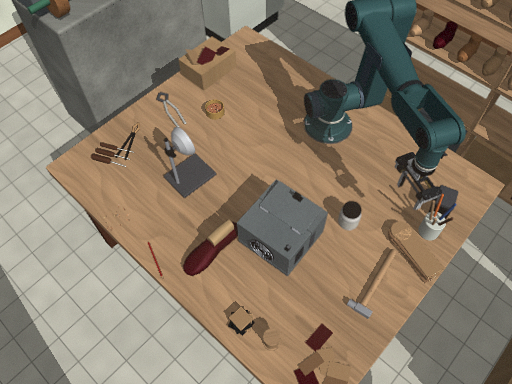

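View pics/side0.png

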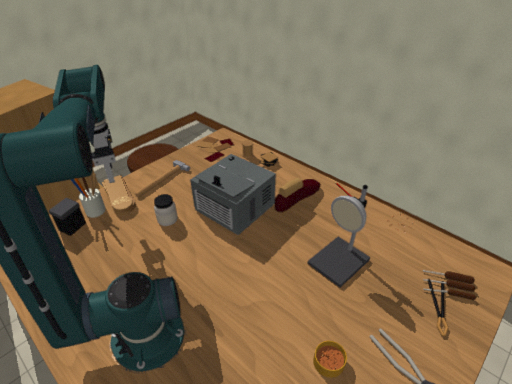

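Scene view: the extractor sits at about (282,225) with its handle at (297,197), and the lamp at (183,143). Side view: handle at (217,182), lamp glass around (348,213).

```bash
cat > h.py <<'E'
import numpy as np,cv2
def load(n):return dict(np.load(f"pics/{n}.npz"))
def K(s):return np.array([[s["fx"],0,s["cx"]],[0,s["fy"],s["cy"]],[0,0,1.]])
def rays(s,uv):
    p=cv2.undistortPoints(np.float64(uv).reshape(-1,1,2),K(s),s["dist"])[:,0]
    d=np.c_[p,np.ones(len(p))]; return -s["R"].T@s["t"], d@s["R"]   # origin, dirs (unit camera z)
def cloud(s):
    h,w=s["z_map"].shape; v,u=np.mgrid[:h,:w]
    c,d=rays(s,np.c_[u.ravel(),v.ravel()]); return (c+d*s["z_map"].reshape(-1,1)).reshape(h,w,3)
def onplane(s,uv,z):
    c,d=rays(s,uv); return c+d*((z-c[2])/d[:,2])[:,None]
def tri(s1,p1,s2,p2):
    c1,d1=rays(s1,[p1]);c2,d2=rays(s2,[p2]);d1=d1[0];d2=d2[0]
    a=np.linalg.lstsq(np.c_[d1,-d2],c2-c1,rcond=None)[0]
    A,B=c1+a[0]*d1,c2+a[1]*d2; return (A+B)/2,np.linalg.norm(A-B)
E
python3 - <<'E'
from h import *
np.set_printoptions(precision=4,suppress=True)
a,b=load("scene0"),load("side0")
boxes={"scene0":(230,180,335,275),"side0":(185,150,285,235)}
gl={"scene0":(165,120,200,160),"side0":(325,190,372,240)}
for n,s in(("scene0",a),("side0",b)):
    C=cloud(s);x0,y0,x1,y1=boxes[n];P=C[y0:y1,x0:x1].reshape(-1,3);col=s["color"][y0:y1,x0:x1].reshape(-1,3).astype(int)
    zz=P[:,2];print(n,np.histogram(zz,bins=np.arange(0.1,0.22,.006)))
    for lo,hi in((.15,.159),(.155,.172)):
        t=P[(zz>lo)&(zz<hi)];print(len(t),cv2.minAreaRect(np.float32(t[:,:2])))
    m=(zz>.176)&(zz<.22)&(col.sum(1)<120);print("handle",m.sum(),P[m].mean(0),P[m].min(0),P[m].max(0))
    x0,y0,x1,y1=gl[n];Q=C[y0:y1,x0:x1];c=s["color"][y0:y1,x0:x1].astype(int)
    mm=(c.min(2)>120)&(np.ptp(c,axis=2)<25)&(Q[...,2]>.1);q=Q[mm];print("glass",mm.sum(),q.mean(0))
    U,S,V=np.linalg.svd(q-np.median(q,0),full_matrices=False);print(S,V[2]);
    k=max(cv2.findContours(mm.astype(np.uint8),0,1)[0],key=cv2.contourArea);e=cv2.fitEllipse(k);print("ell",e[0][0]+x0,e[0][1]+y0,e[1:])
    print("hand px",[(i) for i in [0]])
print("tri handle",tri(a,(297.5,197),b,(217,181)))
big=[cv2.resize(load(n)["color"][y0:y1,x0:x1,::-1],(390,290),interpolation=cv2.INTER_CUBIC) for n,(x0,y0,x1,y1) in list(boxes.items())]
cv2.imwrite("pics/crop1.png",np.hstack(big))
E
```

```text
scene0 (array([  70,   63,   70,   65,   55,   69,   72,   67,  422, 1476,  816,
        646,  387,   75,    9,    3,    8,   14,    4]), array([0.1  , 0.106, 0.112, 0.118, 0.124, 0.13 , 0.136, 0.142, 0.148,
       0.154, 0.16 , 0.166, 0.172, 0.178, 0.184, 0.19 , 0.196, 0.202,
       0.208, 0.214]))
1650 ((0.5620279908180237, 0.21698269248008728), (0.23166313767433167, 0.2324579507112503), 5.2291765213012695)
2736 ((0.5622843503952026, 0.2170044481754303), (0.23114366829395294, 0.23242901265621185), 5.220075607299805)
handle 33 [0.4782 0.2106 0.1927] [0.467  0.1949 0.1764] [0.4828 0.2225 0.2092]
glass 387 [ 0.6175 -0.2192  0.2663]
[2.3832 0.5433 0.3723] [-0.9439  0.1989  0.2636]
ell 182.82139015197754 141.1764316558838 ((14.412005424499512, 30.456317901611328), 145.4373779296875)
hand px [0]
side0 (array([119, 112, 108, 139, 151, 114, 107, 109, 103, 799, 616, 341, 315,
       102,  12,  10,  12,  14,   1]), array([0.1  , 0.106, 0.112, 0.118, 0.124, 0.13 , 0.136, 0.142, 0.148,
       0.154, 0.16 , 0.166, 0.172, 0.178, 0.184, 0.19 , 0.196, 0.202,
       0.208, 0.214]))
582 ((0.5598158240318298, 0.21492092311382294), (0.23501986265182495, 0.23501034080982208), 4.770443439483643)
1735 ((0.5597254037857056, 0.21468037366867065), (0.23514725267887115, 0.2350209504365921), 4.582337856292725)
handle 55 [0.4706 0.2052 0.1923] [0.4628 0.1907 0.1777] [0.4807 0.2224 0.2085]
glass 75 [ 0.5959 -0.2468  0.2838]
[0.1625 0.0572 0.0279] [0.2222 0.0172 0.9748]
ell 350.99115562438965 200.6002197265625 ((6.838580131530762, 19.77239418029785), 113.22024536132812)
hand px [0]
tri handle (array([0.476 , 0.2107, 0.1857]), np.float64(0.0016076287273485317))
```

View pics/crop1.png

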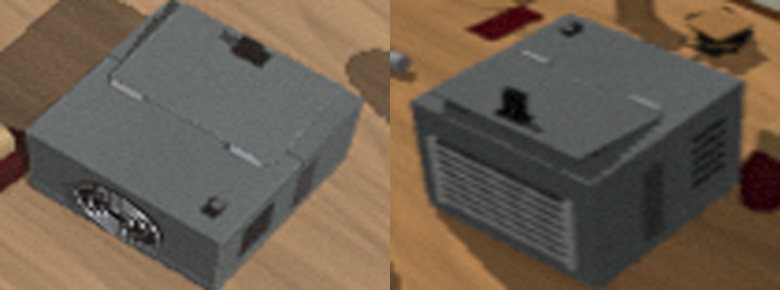

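Both views show the flap slightly ajar, with its front edge lifted. Its hinges are the white marks at the rear and the black handle is in front. The extractor's yaw is about 5°.

Run:
```python
from h import *
np.set_printoptions(precision=4,suppress=True)
a,b=load("scene0"),load("side0")
yaw=np.radians(5);ex=np.array([np.cos(yaw),np.sin(yaw)]);ey=np.array([-ex[1],ex[0]]);o=np.array([.561,.216])
boxes={"scene0":(230,180,335,275),"side0":(185,150,285,235)}
for n,s in(("scene0",a),("side0",b)):
    print(n,"cam",-s["R"].T@s["t"])
    C=cloud(s);x0,y0,x1,y1=boxes[n];P=C[y0:y1,x0:x1].reshape(-1,3)
    L=np.c_[(P[:,:2]-o)@ex,(P[:,:2]-o)@ey,P[:,2]];L=L[L[:,2]>.14]
    for x in np.arange(-.12,.12,.012):
        m=(abs(L[:,0]-x)<.006)&(abs(L[:,1]-.05)<.025);print(round(x,3),m.sum(),np.round(np.median(L[m,2]),4),end=" | ")
    print()
    m=(L[:,0]>-.08)&(L[:,0]<-.0)&(abs(L[:,1])<.08)&(L[:,2]<.19)&(abs(L[:,1])>.02);print("slope",np.polyfit(L[m,0],L[m,2],1))
    h=L[L[:,2]>.186];print("handle L",h.min(0),h.max(0))
    m=L[:,2]>.162; print("flap y",np.percentile(L[m,1],[1,99]),"x",np.percentile(L[m,0],[.5,1]))
    # lamp
    Q=C.reshape(-1,3);col=s["color"].reshape(-1,3).astype(int)
    m=(np.hypot(Q[:,0]-.61,Q[:,1]+.24)<.13)&(Q[:,2]>.19)&(Q[:,2]<.45);q=Q[m];c=col[m]
    print("lamp",len(q),np.percentile(q,[2,50,98],axis=0))
    light=(c.min(1)>110);q2=q[light];print(len(q2))
    best=(0,)
    r=np.random.default_rng(0)
    for i in range(2000):
        t=q[r.choice(len(q),3,False)];nn=np.cross(t[1]-t[0],t[2]-t[0])
        if np.linalg.norm(nn)<1e-5: continue
        nn/=np.linalg.norm(nn);k=abs((q-t[0])@nn)<.003
        if k.sum()>best[0]:best=(k.sum(),k)
    k=best[1];w=q[k];U,S,V=np.linalg.svd(w-w.mean(0),full_matrices=False)
    print("plane",k.sum(),"mean",w.mean(0),"n",V[2],np.degrees(np.arctan2(V[2][1],V[2][0])),"col",np.median(c[k],0));
    print("ext",w.min(0),w.max(0))
    m=(np.hypot(Q[:,0]-.61,Q[:,1]+.24)<.2)&(Q[:,2]>.01)&(Q[:,2]<.024);print("foot",m.sum(),cv2.minAreaRect(np.float32(Q[m,:2])))
crops=[cv2.resize(s["color"][y0:y1,x0:x1,::-1],(390,390),interpolation=cv2.INTER_CUBIC) for s,(x0,y0,x1,y1) in((a,(145,105,225,185)),(b,(300,170,400,270)))]
cv2.imwrite("pics/lamp1.png",np.hstack(crops))
```

```text
scene0 cam [1.1768 0.6841 1.5568]
-0.12 0 nan | -0.108 15 0.1745 | -0.096 43 0.1742 | -0.084 48 0.1738 | -0.072 42 0.1716 | -0.06 44 0.1709 | -0.048 52 0.1694 | -0.036 43 0.1679 | -0.024 45 0.1651 | -0.012 45 0.1643 | -0.0 47 0.1623 | 0.012 49 0.1605 | 0.024 47 0.1573 | 0.036 47 0.1555 | 0.048 42 0.1576 | 0.06 46 0.1572 | 0.072 48 0.1562 | 0.084 45 0.1581 | 0.096 50 0.1567 | 0.108 53 0.1567 | 
slope [-0.122  0.163]
handle L [-0.0897 -0.0119  0.1868] [0.6542 0.4126 1.5568]
flap y [-0.0943  0.4126] x [-0.1072 -0.1056]
lamp 595 [[ 0.5922 -0.2814  0.2031]
 [ 0.6211 -0.2332  0.2545]
 [ 0.6755 -0.1877  0.2925]]
405
plane 149 mean [ 0.6231 -0.2264  0.2594] n [0.5224 0.4434 0.7284] 40.32324216060788 col [174. 174. 174.]
ext [ 0.5898 -0.2615  0.2226] [ 0.6782 -0.1898  0.2895]
foot 1069 ((0.6187260746955872, -0.23595045506954193), (0.3197035789489746, 0.2237025499343872), 57.438865661621094)
side0 cam [-0.1563 -0.573   0.9323]
-0.12 22 0.1528 | -0.108 61 0.1602 | -0.096 30 0.1774 | -0.084 22 0.1765 | -0.072 21 0.1755 | -0.06 12 0.1725 | -0.048 19 0.1721 | -0.036 20 0.1701 | -0.024 22 0.1691 | -0.012 21 0.1665 | -0.0 21 0.1659 | 0.012 22 0.1642 | 0.024 14 0.16 | 0.036 26 0.1598 | 0.048 21 0.1602 | 0.06 21 0.1598 | 0.072 22 0.1605 | 0.084 17 0.1596 | 0.096 23 0.1596 | 0.108 22 0.1602 | 
slope [-0.1295  0.1653]
handle L [-0.7834 -0.7235  0.1861] [-0.0806  0.0122  0.9323]
flap y [-0.7235  0.0957] x [-0.7834 -0.7834]
lamp 1015 [[ 0.5828 -0.2995  0.194 ]
 [ 0.5886 -0.2515  0.2445]
 [ 0.6637 -0.1918  0.2892]]
89
plane 778 mean [ 0.5878 -0.2466  0.2384] n [-0.9974  0.0711  0.0135] 175.92069278205582 col [116. 108.  91.]
ext [ 0.5813 -0.3035  0.19  ] [ 0.5944 -0.1858  0.2898]
foot 1593 ((0.602955162525177, -0.24569600820541382), (0.13964329659938812, 0.1734275370836258), 85.2508316040039)
  return _methods._mean(a, axis=axis, dtype=dtype,
  ret = ret.dtype.type(ret / rcount)
```

View pics/lamp1.png

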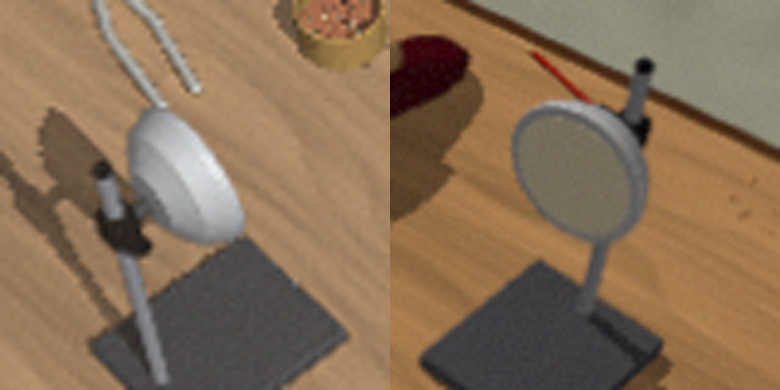

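The glass faces the robot, with its normal at yaw about -4.5°. The flap is about 0.125 rad ajar, and the handle centre is about (0.474, 0.208). Next I work out the glass centre precisely and the first move.

```bash
cat > go.py <<'E'
# usage: go.py x y z yawdeg -> shift in present tool axes and turn about tool z
import sys,numpy as np
from scipy.spatial.transform import Rotation as Ro
from bench import robot
o=robot.get_obs();x,y,z,yaw=map(float,sys.argv[1:5])
R=Ro.from_euler("xyz",o["ee_rot"]);T=Ro.from_euler("xyz",[180,0,yaw],degrees=True)
print("t",round(o["time"],2),"pos",o["tool_pos"].round(4),"rpy",np.degrees(o["ee_rot"]).round(2),"w",round(o["width"],4),"F",o["wrist_force"].round(1),o["finger_force"])
d=np.array([x,y,z])-o["tool_pos"]
print("shift before turn",R.inv().apply(d).round(4),"after",T.inv().apply(d).round(4),"turn deg",np.degrees((R.inv()*T).as_rotvec()).round(2))
E
python3 - <<'E'
from h import *
np.set_printoptions(precision=4,suppress=True)
b=load("side0");x0,y0,x1,y1=300,170,400,270
c=b["color"][y0:y1,x0:x1].astype(int);C=cloud(b)[y0:y1,x0:x1]
n=np.array([-.9974,.0711,.0]);p=np.array([.5878,-.2466,.2384])
m=(abs((C-p)@n)<.006)&(np.linalg.norm(C-p,axis=2)<.09)
k=max(cv2.findContours(m.astype(np.uint8),0,1)[0],key=cv2.contourArea);e=cv2.fitEllipse(k);print(e)
o,d=rays(b,[(e[0][0]+x0,e[0][1]+y0)]);d=d[0];print("disc centre",o+d*(((p-o)@n)/(d@n)))
q=C[m];print(q.min(0),q.max(0))
u,v=np.where(m)[1],np.where(m)[0];print(u.min()+x0,u.max()+x0,v.min()+y0,v.max()+y0)
E
python3 -m crank '[[0,[0,0,-0.024],[0,0,-7.3]],[0,[0,0,-0.024],[0,0,-7.3]],[0,[0,0,-0.024],[0,0,-7.3]],[0,[0,0,-0.024],[0,0,-7.3]],[0,[0,0,0],[0,0,0]]]'
python3 go.py .474 .208 .27 185
```

```text
((47.601707458496094, 44.08442687988281), (27.661678314208984, 40.100650787353516), 140.22560119628906)
disc centre [ 0.5877 -0.2474  0.2337]
[ 0.5807 -0.3035  0.1691] [ 0.5956 -0.1841  0.2898]
331 364 196 232
time: 0.6
tool_pos: [0.2263, 0.5026, 0.3051]
ee_rot: [3.136, 0.004, -3.055]
wrist_force: [-0.2, 0.0, 0.6]
width: 0.0941
finger_force: 0.0
t 0.6 pos [0.2263 0.5026 0.3051] rpy [ 179.69    0.22 -175.04] w 0.0941 F [-0.2  0.   0.6] 0.0
shift before turn [-0.2212 -0.3151  0.0342] after [-0.2211 -0.3151  0.0351] turn deg [ 0.31  0.22 -0.04]
```

```bash
python3 -m crank '[[0,[-0.022,-0.0315,0],[0,0,0]],[0,[-0.022,-0.0315,0],[0,0,0]],[0,[-0.022,-0.0315,0],[0,0,0]],[0,[-0.022,-0.0315,0],[0,0,0]],[0,[-0.022,-0.0315,0],[0,0,0]],[0,[-0.022,-0.0315,0],[0,0,0]],[0,[-0.022,-0.0315,0],[0,0,0]],[0,[-0.022,-0.0315,0],[0,0,0]]]' >/dev/null
python3 -m crank '[[0,[-0.022,-0.0315,0],[0,0,0]],[0,[-0.022,-0.0315,0],[0,0,0]],[0,[0,0,0],[0,0,0]],[0,[0,0,0],[0,0,0]]]'
python3 go.py .474 .208 .27 185
python3 - <<'E'
from bench import vision
import cv2,numpy as np
s=vision.snapshot("wrist"); np.savez("pics/w1.npz",**s); cv2.imwrite("pics/w1.png",s["color"][:,:,::-1])
E
```

```text
time: 1.8
tool_pos: [0.4719, 0.2063, 0.2996]
ee_rot: [3.142, -0.003, -3.058]
wrist_force: [0.1, 1.0, -0.1]
width: 0.0942
finger_force: 0.0
t 1.8 pos [0.4719 0.2063 0.2996] rpy [ 180.     -0.19 -175.23] w 0.0942 F [ 0.1  1.  -0.1] 0.0
shift before turn [-0.0023  0.0015  0.0296] after [-0.0022  0.0015  0.0296] turn deg [ 0.   -0.19 -0.23]
```

View pics/w1.png

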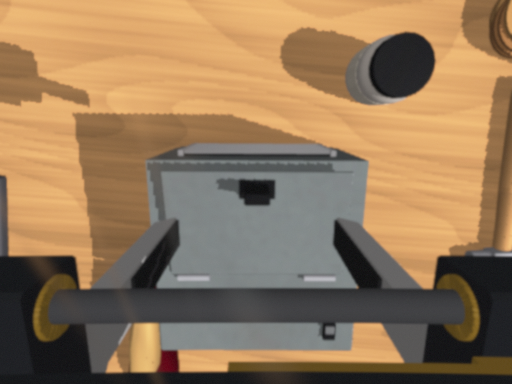

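The wrist view shows the handle at about (257,191), the hinge marks at (193,277) and (320,277), and the jar at (395,65).

Run:
```python
from h import *
np.set_printoptions(precision=4,suppress=True)
s=load("w1");C=cloud(s);c=s["color"].astype(int)
m=np.zeros(c.shape[:2],bool);m[170:215,235:285]=(c[170:215,235:285].max(2)<45)
v,u=np.where(m);print("px",u.min(),u.max(),v.min(),v.max())
q=C[m];print(np.percentile(q,[2,50,98],axis=0))
t=q[q[:,2]>.19];print("top",len(t),t.mean(0),t.min(0),t.max(0), cv2.minAreaRect(np.float32(t[:,:2])))
for x0,x1 in((170,215),(300,340)):
    k=np.zeros(c.shape[:2],bool);k[270:285,x0:x1]=c[270:285,x0:x1].min(2)>165
    print("hinge",k.sum(),C[k].mean(0))
print("jar",C[65,400],"top-edge pts",C[150,260],C[165,300],C[250,256],C[262,210])
```

```text
px 240 273 180 203
[[0.4648 0.1919 0.1772]
 [0.471  0.2076 0.1951]
 [0.4806 0.2234 0.2064]]
top 401 [0.4735 0.2076 0.2032] [0.4034 0.1957 0.19  ] [0.4816 0.2193 0.4795] ((0.44388237595558167, 0.20016464591026306), (0.07794366776943207, 0.023111240938305855), 14.664861679077148)
hinge 106 [0.5818 0.1467 0.1679]
hinge 118 [0.5721 0.2862 0.1651]
jar [0.3353 0.3579 0.1019] top-edge pts [0.4411 0.2093 0.1174] [0.4486 0.2508 0.1597] [0.5437 0.2132 0.1661] [0.5625 0.1642 0.1649]
```

```bash
python3 -m crank '[[0,[-0.001,0.001,0.03],[0,0,0]],[0,[0,0,0.03],[0,0,0]],[0,[0,0,0.03],[0,0,0]],[0,[0,0,0.02],[0,0,0]],[0,[0,0,0.009],[0,0,0]],[0,[0,0,0],[0,0,0]],[0,[0,0,0],[0,0,0]]]'
python3 -m crank '[[1,[0,0,0],[0,0,0]],[1,[0,0,0],[0,0,0]],[1,[0,0,0],[0,0,0]],[1,[0,0,0],[0,0,0]],[1,[0,0,0],[0,0,0]],[1,[0,0,0],[0,0,0]]]'
```

```text
time: 2.55
tool_pos: [0.4732, 0.2087, 0.1836]
ee_rot: [3.141, 0.002, -3.054]
wrist_force: [-0.0, 0.6, 0.8]
width: 0.0941
finger_force: 0.0
time: 3.15
tool_pos: [0.4731, 0.2079, 0.1825]
ee_rot: [3.142, 0.0, -3.055]
wrist_force: [0.5, -0.3, 0.6]
width: 0.0495
finger_force: 0.0
```

```bash
python3 -m crank '[[1,[0,0,0],[0,0,0]],[1,[0,0,0],[0,0,0]],[1,[0,0,0],[0,0,0]],[1,[0,0,0],[0,0,0]],[1,[0,0,0],[0,0,0]],[1,[0,0,0],[0,0,0]]]'
python3 -c "
import numpy as np
a=np.linspace(.384,2.06,25);p=np.c_[-.1055*np.cos(a),.1055*np.sin(a)]
print((np.diff(p,axis=0)*-1e3).round(1).tolist())"
```

```text
time: 3.75
tool_pos: [0.4731, 0.2071, 0.1824]
ee_rot: [-3.14, -0.0, -3.055]
wrist_force: [0.3, -4.6, 0.1]
width: 0.0236
finger_force: 30.0
[[-3.0, -6.7], [-3.5, -6.5], [-3.9, -6.2], [-4.3, -6.0], [-4.7, -5.6], [-5.1, -5.3], [-5.5, -4.9], [-5.8, -4.5], [-6.1, -4.1], [-6.4, -3.7], [-6.6, -3.2], [-6.8, -2.8], [-7.0, -2.3], [-7.1, -1.8], [-7.3, -1.3], [-7.3, -0.8], [-7.4, -0.3], [-7.4, 0.3], [-7.3, 0.8], [-7.3, 1.3], [-7.1, 1.8], [-7.0, 2.3], [-6.8, 2.8], [-6.6, 3.2]]
```

Handle gripped: width 23.6 mm, 30 N. Now swing the flap, with tool x = -ex and tool z = down.

```bash
python3 -m crank '[[1,[-0.0030,0,-0.0067],[0,0,0]],[1,[-0.0035,0,-0.0065],[0,0,0]],[1,[-0.0039,0,-0.0062],[0,0,0]],[1,[-0.0043,0,-0.0060],[0,0,0]],[1,[-0.0047,0,-0.0056],[0,0,0]],[1,[-0.0051,0,-0.0053],[0,0,0]],[1,[-0.0055,0,-0.0049],[0,0,0]],[1,[-0.0058,0,-0.0045],[0,0,0]]]'
python3 -m crank '[[1,[0,0,0],[0,0,0]]]'
```

```text
time: 4.55
tool_pos: [0.5078, 0.2099, 0.2279]
ee_rot: [-3.139, -0.005, -3.056]
wrist_force: [-3.4, -6.5, -3.3]
width: 0.0238
finger_force: 30.0
time: 4.65
tool_pos: [0.5088, 0.21, 0.2287]
ee_rot: [-3.14, -0.002, -3.056]
wrist_force: [-1.2, -6.0, -1.2]
width: 0.0238
finger_force: 30.0
```

```bash
python3 -m crank '[[1,[-0.0061,0,-0.0041],[0,0,0]],[1,[-0.0064,0,-0.0037],[0,0,0]],[1,[-0.0066,0,-0.0032],[0,0,0]],[1,[-0.0068,0,-0.0028],[0,0,0]],[1,[-0.0070,0,-0.0023],[0,0,0]],[1,[-0.0071,0,-0.0018],[0,0,0]],[1,[-0.0073,0,-0.0013],[0,0,0]],[1,[-0.0073,0,-0.0008],[0,0,0]]]'
python3 -m crank '[[1,[-0.0074,0,-0.0003],[0,0,0]],[1,[-0.0074,0,0.0003],[0,0,0]],[1,[-0.0073,0,0.0008],[0,0,0]],[1,[-0.0073,0,0.0013],[0,0,0]],[1,[-0.0071,0,0.0018],[0,0,0]],[1,[-0.0070,0,0.0023],[0,0,0]],[1,[0,0,0],[0,0,0]],[1,[0,0,0],[0,0,0]]]'
python3 - <<'E'
from bench import vision
import cv2,numpy as np
s=vision.snapshot("side"); np.savez("pics/s2.npz",**s)
t=vision.snapshot("scene"); np.savez("pics/c2.npz",**t)
f=lambda s,x0,y0,x1,y1:cv2.resize(s["color"][y0:y1,x0:x1,::-1],(390,390))
cv2.imwrite("pics/s2.png",np.hstack([f(t,230,150,340,260),f(s,180,100,300,220)]))
E
```

```text
time: 5.45
tool_pos: [0.5629, 0.2143, 0.25]
ee_rot: [-3.139, -0.001, -3.056]
wrist_force: [-3.5, -8.0, 2.2]
width: 0.0232
finger_force: 30.0
time: 6.25
tool_pos: [0.6091, 0.2179, 0.2458]
ee_rot: [-3.14, 0.008, -3.057]
wrist_force: [1.8, -7.3, 5.0]
width: 0.0233
finger_force: 30.0
```

View pics/s2.png

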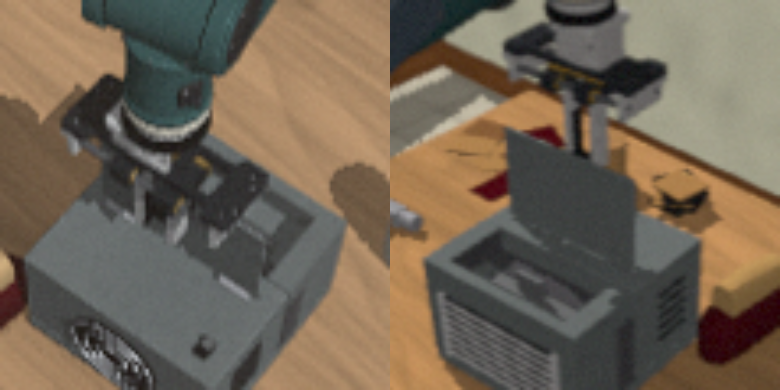

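The flap is open: both views show the sheet upright and leaning slightly back, with the pocket and filter exposed. Now release it and rise.

```bash
python3 -m crank '[[0,[0,0,0],[0,0,0]],[0,[0,0,0],[0,0,0]],[0,[0,0,0],[0,0,0]],[0,[0,0,0],[0,0,0]],[0,[0,0,0],[0,0,0]],[0,[0,0,0],[0,0,0]],[0,[0,0,0],[0,0,0]],[0,[0,0,0],[0,0,0]]]'
python3 -m crank '[[0,[0,0,-0.03],[0,0,0]],[0,[0,0,-0.03],[0,0,0]],[0,[0,0,-0.03],[0,0,0]],[0,[0,0,-0.03],[0,0,0]],[0,[0.045,0,0],[0,0,0]],[0,[0.045,0,0],[0,0,0]],[0,[0,0,0],[0,0,0]],[0,[0,0,0],[0,0,0]]]'
python3 - <<'E'
from h import *
from bench import vision
np.set_printoptions(precision=4,suppress=True)
for n,f in(("wrist","w3"),("scene","c3"),("side","s3")):
    s=vision.snapshot(n);np.savez(f"pics/{f}.npz",**s)
s=load("w3");cv2.imwrite("pics/w3.png",s["color"][:,:,::-1])
C=cloud(load("s3"));q=C[(np.hypot(C[...,0]-.58,C[...,1]-.216)<.12)&(C[...,2]>.2)&(C[...,2]<.27)]
print(len(q));print(np.polyfit(q[:,2],q[:,0]+.08*(q[:,1]-.216),1))
E
```

```text
time: 7.15
tool_pos: [0.6064, 0.2196, 0.242]
ee_rot: [3.141, -0.0, -3.055]
wrist_force: [0.3, 0.0, 0.2]
width: 0.0842
finger_force: 0.0
time: 7.95
tool_pos: [0.5162, 0.2118, 0.3628]
ee_rot: [3.141, 0.002, -3.054]
wrist_force: [-0.2, 0.7, 0.0]
width: 0.094
finger_force: 0.0
632
[0.057  0.5599]
```

View pics/w3.png

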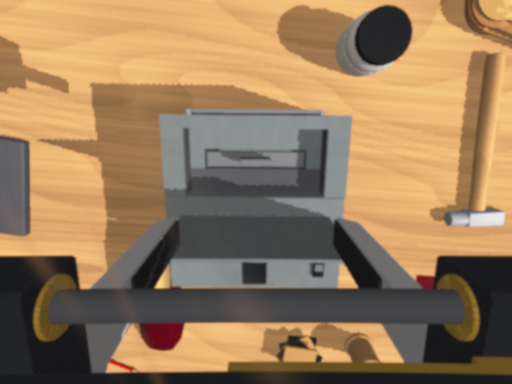

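Wrist view: the pocket is open, with the slot outline spanning about (206-306, 150-168) and the tab at (255,158). The flap stands at roughly 1.63 rad.

Run:
```python
from h import *
np.set_printoptions(precision=4,suppress=True)
s=load("w3");C=cloud(s)
crop=[cv2.resize(s["color"][120:205,180:335,::-1],(775,425),interpolation=cv2.INTER_CUBIC)];cv2.imwrite("pics/w3c.png",crop[0])
for n,(x0,x1,y0,y1) in (("w3",(180,335,120,205)),("c3",(230,340,150,260)),("s3",(180,300,130,230))):
    C=cloud(load(n))[y0:y1,x0:x1]
    L=C-np.array([.561,.216,0]);y=np.radians(4.7);Lx=L[...,0]*np.cos(y)+L[...,1]*np.sin(y);Ly=L[...,1]*np.cos(y)-L[...,0]*np.sin(y)
    m=(Lx>-.085)&(Lx<0)&(abs(Ly)<.03)&(C[...,2]>.137)&(C[...,2]<.157);q=C[m];print(n,"tab",len(q),q.mean(0) if len(q) else "",q.min(0),q.max(0))
    print(cv2.minAreaRect(np.float32(q[:,:2])))
    m=(Lx>-.10)&(Lx<.0)&(abs(Ly)<.08)&(C[...,2]<.132)&(C[...,2]>.12);print("floor",C[m].mean(0),np.median(C[m][:,2]),Lx[m].min(),Lx[m].max(),Ly[m].min(),Ly[m].max())
```

```text
w3 tab 475 [0.5247 0.2117 0.1496] [0.4989 0.1853 0.137 ] [0.5593 0.2447 0.157 ]
((0.5292539000511169, 0.2135920375585556), (0.05852658301591873, 0.059602413326501846), 4.289992332458496)
floor [0.5056 0.2114 0.1262] 0.12623630130452096 -0.09716983980761065 -0.013127689072462992 -0.07999657224343618 0.07998038793688991
c3 tab 28 [0.5044 0.2122 0.1496] [0.4964 0.193  0.1406] [0.5103 0.2309 0.1559]
((0.5017286539077759, 0.21184611320495605), (0.013505266048014164, 0.03769375756382942), 5.78184700012207)
floor [0.4794 0.218  0.1254] 0.12507794450427046 -0.09986656469013297 -0.03185918268229851 -0.07956756359464777 0.07979182026635365
s3 tab 95 [0.5253 0.2107 0.1474] [0.4975 0.1853 0.137 ] [0.5519 0.2414 0.157 ]
((0.524646520614624, 0.21067582070827484), (0.052672095596790314, 0.056038010865449905), 6.4688496589660645)
floor [0.5209 0.2178 0.1276] 0.1275664913657324 -0.06977912166600768 -0.011255902796007394 -0.06310236105777449 0.07994477535321101
```

View pics/w3c.png

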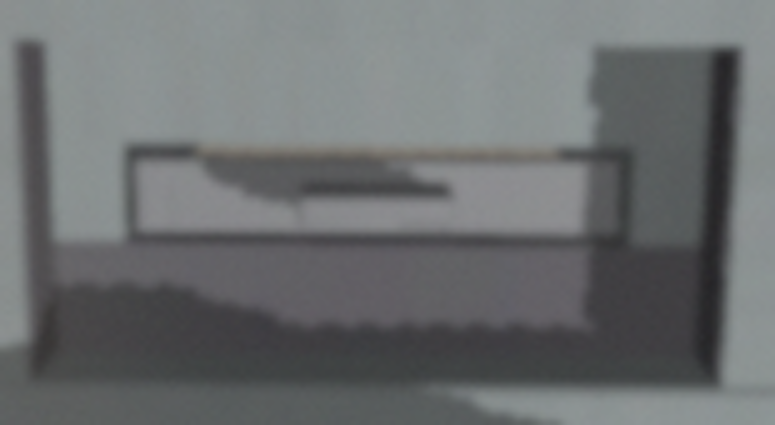

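```bash
python3 - <<'E'
from h import *
np.set_printoptions(precision=4,suppress=True)
s=load("w3");px=lambda x,y:(180+x/5-.4,120+y/5-.4)
print("cam",-s["R"].T@s["t"])
q=onplane(s,[px(127,145),px(630,148),px(630,240),px(127,240)],.126);print(q,q.mean(0))
print("widths",np.linalg.norm(q[0]-q[1]),np.linalg.norm(q[1]-q[2]))
C=cloud(s)
print("tab edges z=.152",onplane(s,[px(300,198),px(452,198),px(375,182),px(375,227)],.152))
for y in range(150,172):print(y,C[y,255],s["color"][y,255])
c=load("c3");C=cloud(c)
m=(C[...,2]>.14)&(C[...,2]<.157)&(abs(C[...,0]-.503)<.012)&(abs(C[...,1]-.212)<.03);v,u=np.where(m);print(u.mean(),v.mean())
E
python3 go.py .504 .211 .36 184.7
```

```text
cam [0.4467 0.206  0.5424]
[[0.4968 0.1432 0.126 ]
 [0.4859 0.2763 0.126 ]
 [0.5104 0.2794 0.126 ]
 [0.5223 0.1444 0.126 ]] [0.5039 0.2108 0.126 ]
widths 0.13354290037335442 0.024711562473473708
tab edges z=.152 [[0.5031 0.1909 0.152 ]
 [0.4998 0.229  0.152 ]
 [0.4974 0.2093 0.152 ]
 [0.5088 0.2103 0.152 ]]
150 [0.4966 0.2097 0.0914] [124 121 114]
151 [0.4941 0.2095 0.1259] [106 103  98]
152 [0.4954 0.2096 0.1268] [91 90 89]
153 [0.4968 0.2097 0.1259] [90 90 91]
154 [0.498  0.2099 0.1268] [89 90 91]
155 [0.4993 0.21   0.1269] [87 88 89]
156 [0.5003 0.2101 0.1296] [79 79 80]
157 [0.5003 0.2101 0.1392] [70 70 72]
158 [0.5003 0.2101 0.149 ] [77 77 79]
159 [0.5013 0.2102 0.1507] [102 102 105]
160 [0.5024 0.2103 0.1521] [128 127 131]
161 [0.5036 0.2104 0.1522] [138 138 141]
162 [0.505  0.2105 0.1516] [139 139 142]
163 [0.5061 0.2106 0.1529] [139 140 142]
164 [0.5075 0.2107 0.1517] [139 140 142]
165 [0.5127 0.2111 0.1269] [132 132 134]
166 [0.5164 0.2114 0.1122] [109 109 112]
167 [0.5164 0.2114 0.1209] [79 80 83]
168 [0.5168 0.2115 0.1264] [75 73 78]
169 [0.5181 0.2116 0.1267] [86 85 89]
170 [0.5195 0.2117 0.1268] [95 93 98]
171 [0.5212 0.2119 0.1248] [ 98  94 100]
291.82142857142856 207.57142857142858
t 8.1 pos [0.5178 0.2118 0.3619] rpy [ 1.7999e+02  3.0000e-02 -1.7505e+02] w 0.094 F [ 0.2  0.4 -0.6] 0.0
shift before turn [0.0138 0.0004 0.0019] after [0.0138 0.0004 0.0019] turn deg [0.01 0.03 0.25]
```

The tab centre is at (0.504, 0.2103), its top at z = 0.152, and the slot yaw is 4.7°. Descend and pinch it along y.

```bash
python3 -m crank '[[0,[0.014,0,0],[0,0,0.3]],[0,[0,0,0.04],[0,0,0]],[0,[0,0,0.04],[0,0,0]],[0,[0,0,0.04],[0,0,0]],[0,[0,0,0.04],[0,0,0]],[0,[0,0,0.02],[0,0,0]],[0,[0,0,0],[0,0,0]],[0,[0,0,0],[0,0,0]]]'
python3 go.py .504 .2105 .131 184.7
```

```text
time: 8.9
tool_pos: [0.5038, 0.2106, 0.1823]
ee_rot: [3.142, -0.0, -3.06]
wrist_force: [0.6, -0.5, 0.4]
width: 0.0938
finger_force: 0.0
t 8.9 pos [0.5038 0.2106 0.1823] rpy [ 180.     -0.   -175.35] w 0.0938 F [ 0.6 -0.5  0.4] 0.0
shift before turn [-0.0002 -0.0001  0.0513] after [-0.0002 -0.0001  0.0513] turn deg [ 0.   -0.   -0.05]
```

```bash
python3 -m crank '[[0,[0,0,0.02],[0,0,0]],[0,[0,0,0.02],[0,0,0]],[0,[0,0,0.011],[0,0,0]],[0,[0,0,0],[0,0,0]],[1,[0,0,0],[0,0,0]],[1,[0,0,0],[0,0,0]],[1,[0,0,0],[0,0,0]],[1,[0,0,0],[0,0,0]]]'
python3 -m crank '[[1,[0,0,0],[0,0,0]],[1,[0,0,0],[0,0,0]],[1,[0,0,0],[0,0,0]],[1,[0,0,0],[0,0,0]],[1,[0,0,0],[0,0,0]],[1,[0,0,0],[0,0,0]]]'
```

```text
time: 9.7
tool_pos: [0.5033, 0.2107, 0.1319]
ee_rot: [3.141, 0.001, -3.06]
wrist_force: [0.3, -0.3, -0.1]
width: 0.0654
finger_force: 0.0
time: 10.3
tool_pos: [0.5029, 0.2104, 0.131]
ee_rot: [-3.141, 0.0, -3.06]
wrist_force: [-0.5, -0.7, -0.1]
width: 0.0398
finger_force: 30.0
```

```bash
python3 -m crank '[[1,[0,0,-0.005],[0,0,0]],[1,[0,0,-0.01],[0,0,0]],[1,[0,0,-0.015],[0,0,0]],[1,[0,0,-0.015],[0,0,0]],[1,[0,0,-0.015],[0,0,0]],[1,[0,0,-0.015],[0,0,0]],[1,[0,0,-0.015],[0,0,0]],[1,[0,0,-0.015],[0,0,0]]]'
python3 -m crank '[[1,[0,0,-0.015],[0,0,0]],[1,[0,0,-0.015],[0,0,0]],[1,[0,0,-0.015],[0,0,0]],[1,[0,0,-0.015],[0,0,0]],[1,[0,0,-0.015],[0,0,0]],[1,[0,0,-0.005],[0,0,0]],[1,[0,0,0],[0,0,0]],[1,[0,0,0],[0,0,0]]]'
python3 - <<'E'
from bench import vision
import cv2,numpy as np
s=vision.snapshot("side"); np.savez("pics/s4.npz",**s)
t=vision.snapshot("scene"); np.savez("pics/c4.npz",**t)
f=lambda s,x0,y0,x1,y1:cv2.resize(s["color"][y0:y1,x0:x1,::-1],(390,390))
cv2.imwrite("pics/s4.png",np.hstack([f(t,230,130,340,240),f(s,170,80,290,200)]))
E
python3 go.py .488 -.238 .30 175.5
```

```text
time: 11.1
tool_pos: [0.5029, 0.2106, 0.2376]
ee_rot: [3.141, 0.001, -3.06]
wrist_force: [0.2, -0.1, -1.0]
width: 0.0399
finger_force: 30.0
time: 11.9
tool_pos: [0.5027, 0.2105, 0.3154]
ee_rot: [-3.141, -0.001, -3.06]
wrist_force: [0.3, -0.8, -1.7]
width: 0.0396
finger_force: 30.0
t 12.0 pos [0.5025 0.2104 0.3149] rpy [-1.7998e+02 -1.1000e-01 -1.7533e+02] w 0.0398 F [-1.1 -0.1 -1.8] 29.999696016311646
shift before turn [ 0.051  -0.4457  0.0151] after [-0.0207 -0.4482  0.0149] turn deg [-0.03 -0.11  9.17]
```

View pics/s4.png

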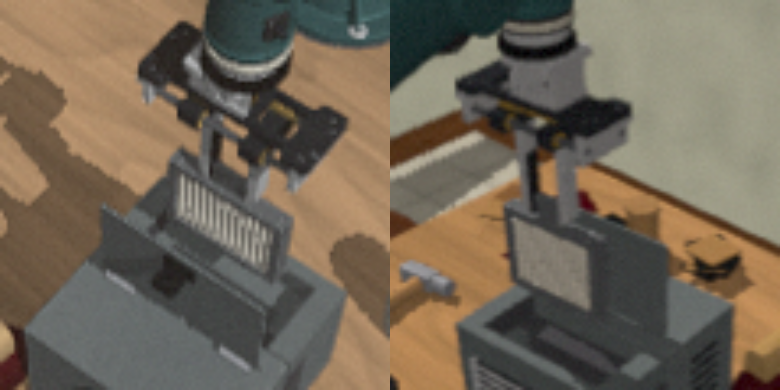

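The plate is held upright and clear of the casing, and the flap still stands open. Carry it across to the lamp.

```bash
python3 -m crank '[[1,[0.001,-0.010,0],[0,0,0]],[1,[0.003,-0.020,0],[0,0,0]],[1,[0.005,-0.030,0],[0,0,0]],[1,[0.005,-0.030,0],[0,0,0]],[1,[0.005,-0.030,0],[0,0,0]],[1,[0.005,-0.030,0],[0,0,0]],[1,[0.005,-0.030,0],[0,0,0]],[1,[0.005,-0.030,0],[0,0,0]]]' >/dev/null
python3 -m crank '[[1,[0.003,-0.030,0],[0,0,1.5]],[1,[0.003,-0.030,0],[0,0,1.5]],[1,[0.003,-0.030,0],[0,0,1.5]],[1,[0.003,-0.030,0],[0,0,1.5]],[1,[0.002,-0.030,0],[0,0,1.5]],[1,[0.001,-0.030,0],[0,0,1.5]],[1,[0,-0.020,0],[0,0,0]],[1,[0,0,0],[0,0,0]]]'
python3 go.py .488 -.238 .287 175.5
```

```text
time: 13.6
tool_pos: [0.4715, -0.2043, 0.315]
ee_rot: [-3.141, -0.002, 3.062]
wrist_force: [-0.0, 0.2, -0.3]
width: 0.0397
finger_force: 30.0
t 13.6 pos [ 0.4715 -0.2043  0.315 ] rpy [-1.7999e+02 -1.1000e-01  1.7543e+02] w 0.0397 F [-0.   0.2 -0.3] 29.999591410160065
shift before turn [-0.0192 -0.0323  0.0279] after [-0.0191 -0.0323  0.028 ] turn deg [-0.01 -0.11 -0.07]
```

```bash
python3 -m crank '[[1,[-0.004,-0.007,0.005],[0,0,0]],[1,[-0.006,-0.010,0.009],[0,0,0]],[1,[-0.006,-0.010,0.009],[0,0,0]],[1,[-0.003,-0.005,0.005],[0,0,0]],[1,[0,0,0],[0,0,0]],[1,[0,0,0],[0,0,0]],[1,[0,0,0],[0,0,0]],[1,[0,0,0],[0,0,0]]]'
python3 go.py .488 -.238 .287 175.5
python3 - <<'E'
from bench import vision
from h import *
np.set_printoptions(precision=4,suppress=True)
for n,k in(("side","s5"),("scene","c5")):
    s=vision.snapshot(n); np.savez(f"pics/{k}.npz",**s)
s,t=load("s5"),load("c5")
f=lambda s,x0,y0,x1,y1:cv2.resize(s["color"][y0:y1,x0:x1,::-1],(390,390))
cv2.imwrite("pics/s5.png",np.hstack([f(t,130,90,250,210),f(s,265,150,395,280)]))
for n in("s5","c5"):
    C=cloud(load(n))
    m=(abs(C[...,0]-.49)<.03)&(abs(C[...,1]+.238)<.09)&(C[...,2]>.17)&(C[...,2]<.285)&(C[...,2]>.19)
    q=C[m];U,S,V=np.linalg.svd(q-np.median(q,0),full_matrices=False);print(n,len(q),q.min(0),q.max(0),q.mean(0),V[2])
    m=(np.hypot(C[...,0]-.58,C[...,1]-.216)<.12)&(C[...,2]>.19)&(C[...,2]<.27);q=C[m];p=np.polyfit(q[:,2],q[:,0]+.08*(q[:,1]-.216),1);print("flap slope",p)
E
```

```text
time: 14.4
tool_pos: [0.4892, -0.2348, 0.2887]
ee_rot: [-3.141, 0.001, 3.067]
wrist_force: [0.5, -0.6, -1.1]
width: 0.0398
finger_force: 30.0
t 14.4 pos [ 0.4892 -0.2348  0.2887] rpy [-1.7998e+02  7.0000e-02  1.7570e+02] w 0.0398 F [ 0.5 -0.6 -1.1] 29.99982386827469
shift before turn [ 0.0009 -0.0033  0.0017] after [ 0.0009 -0.0033  0.0017] turn deg [-0.02  0.07  0.2 ]
s5 1153 [ 0.4729 -0.2997  0.19  ] [ 0.5023 -0.1667  0.285 ] [ 0.4825 -0.2392  0.2403] [-0.9988  0.0466  0.017 ]
flap slope [0.0196 0.5684]
c5 425 [ 0.4779 -0.3049  0.1904] [ 0.5092 -0.1628  0.2849] [ 0.496  -0.2251  0.2407] [ 0.9985 -0.0393  0.0377]
flap slope [0.123  0.5493]
```

View pics/s5.png

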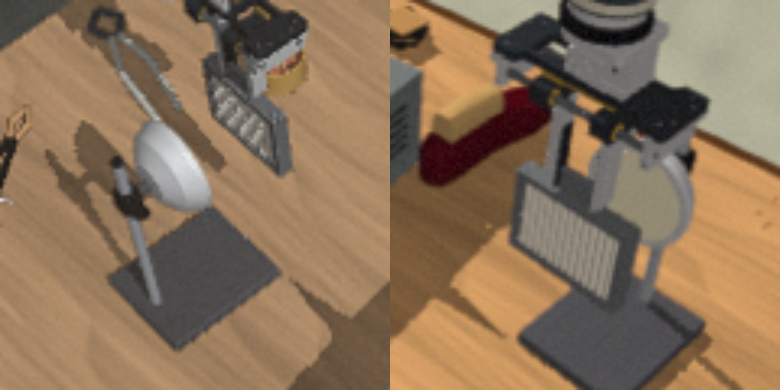

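The plate is square to the glass, upright, about 10 cm in front of it and centred. The flap slopes back past vertical. Hold still, then hand in.

```bash
python3 -m crank '[[1,[0,0,0],[0,0,0]],[1,[0,-0.003,0],[0,0,0]],[1,[0,0,0],[0,0,0]],[1,[0,0,0],[0,0,0]],[1,[0,0,0],[0,0,0]],[1,[0,0,0],[0,0,0]]]'
python3 -c "
from bench import robot
print(robot.close_job())"
```

```text
time: 15.1
tool_pos: [0.4888, -0.238, 0.2879]
ee_rot: [3.141, -0.0, 3.066]
wrist_force: [0.4, 0.3, -1.8]
width: 0.0397
finger_force: 30.0
the job is handed in; nothing more can be done
None
```

I handed the job in at 15.1 s with the filter plate held steady, upright and square about 10 cm in front of the lamp glass and the flap standing open at about 1.6 rad; no verdict came back, and the shoe, jar, tin and hammer were kept clear of but not re-measured.

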